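Run the carrier through the bench press

TASK

Press the disc: draw the carrier along its slide until it clicks into the station under the press ram, pull the sprung press lever to its stop and let it come all the way back up, then draw the carrier on until it clicks into the last station at the far end. The resin bottle left standing at that far end is in the way: put it upright in the free half of the wooden tray, beside the bottle already there. Do not knock over or push aside anything else.

Things in the scene. Friction and masses are not known exactly. Their poses are not given: they have to be found in the camera images.
- press: Grey bench press, fixed. Origin: table level, on the ram's axis; y runs along the slide, about away from the robot; open front, at -x, to the robot's left. Base plate x -90..115, y -180..180 mm, 14 mm thick; slide way x -38..38 mm, top at z=26 mm. Stations at y=-115 (load), 0 (ram), +115 mm (unload). Column: x 83..113, y -50..50 mm. Ram: 60 mm disc at z=85 mm.
- head_edge (a point): Middle of the lower front edge of the head plate that overhangs the ram station, at press x=-97, y=0, z=135 mm. Plate: press x -97..113, y -60..60, z 135..147 mm, with a rib (x -17..113, y -35..35) up to z=161 mm. The carrier's grip tab passes under it, 22 mm behind this edge, so the tool must come in from the front (-x), tilted 25 to 45 degrees. Axes as the press.
- carrier (a joint): Position of the aluminium carrier along the slide, m: 0 = load station, 0.115 = ram station, 0.230 = unload station. It starts somewhere between the first two. A sprung ball detent (about 5 N to ride in or out) clicks it home once it is within 5 mm of a station. Carrier body 96 x 90 mm (x, y), z 27..49 mm, a wooden disc lies in it.
- carrier_grip (a point): Point on the centre line of the carrier's upright grip tab, at z=70 mm. The dark steel tab stands 75 mm in front (-x) of the carrier's centre: 12 mm (x) by 20 mm (y, along the slide), z 36..88 mm over the table, joined to the carrier by a 20 mm wide arm at z 28..40 mm. Axes as the press.
- press_lever (a joint): Angle of the press lever in rad: 0 = upright at rest (spring holds it there), 0.8 = at its stop, swung towards the press's -x. It takes about 8 N at the bar at the stop, and returns by itself.
- lever_bar (a point): Centre of the black cross bar at the lever's upper end: 16 mm round, 80 mm long along the press's y; it lies 90 mm from the pivot. Pivot at press x=30, y=0, z=168 mm, axis along y; so at rest the bar is at z=258 mm. The stem below the bar is 12 mm (x) by 10 mm (y).
- resin_bottle: White bottle with a blue screw cap, standing on the slide way near the unload station: body 60 mm across up to 126 mm, cap 32 mm across, 141 mm high in all, about 0.42 kg. Origin: centre of its underside; z up along it.
- wood_tray: Open wooden tray on the table: 116 mm (x) by 200 mm (y) outside, boards 6 mm thick, walls 36 to 40 mm high, inner floor 4 mm above the table. Origin: centre of its underside. A bottle stands in its +y half; the -y half is free.
- tray_bottle: White bottle with a red cap, same size as the other (60 mm across, 141 mm high), standing in the +y half of the tray. Leave it. Origin: centre of its underside.
- mug: Mug 89 mm across, 125 mm with its handle (to +y or -y), 110 mm high, on the table left of the far end of the press. Leave it. Origin: centre of its underside.
- bead_pot: Square pot of beads, 93 x 93 mm, 90 mm high, on the table behind the tray. Leave it. Origin: centre of its underside.
There are look-alikes about, which are no part of the job. Leave any yellow look-alike of the bead_pot alone.

How it is judged:
By the outcome, as a careful person would: the job done as asked, in the order asked, and still so for the second after the job is handed in, with the robot touching nothing.
It also fails if it takes over 72 s, if anything falls off the work surface, if the arm or the gripper's body presses on something with over 40 N, if the wrist force passes 120 N, or if a joint passes its speed limit or range.

ROBOT

A 6-joint arm with a two-finger parallel gripper is mounted at the origin on a cart in front of the work surface, level with it; the furniture and walls round the work are solid. World frame = base frame: x ahead of the robot, y to its left, z up, the work surface at z = 0. Lengths are in m, angles in degrees, forces in N, time in s.
With the tool pointing down it reaches from about 0.275 to 0.75 m from the base axis. Payload 10.2 kg.
Tool frame: the origin (TCP) lies on the mounting face of the last link; the fingertips stand 166 mm ahead of it and the grasp point (between the pads) lies 147 mm ahead of it; z points along the fingers, y is the line along which they close (so a half turn about z gives the same grasp; the last joint's range is limited). The gripper opens to 88 mm and grips with 3 to 60 N. Pads are 18 mm wide; open, the fingers measure 123 mm over their backs; the gripper's body (75 mm by 187 mm) begins 45 mm behind the grasp point.
Start: joints at [-82.185, 17.928, 85.812, -0, 76.261, -12.8], TCP at [0.185, -0.491, 0.405] pointing down, gripper open.
Joint ranges: [-168.41, 168.41], [-55.51, 124.54], [10.69, 146.95], [-70.63, 250.63], [1, 178], [-165.06, 165.06]. Speed limits (degrees/s): [136.94, 136.94, 172.46, 180, 180, 180].

INTERFACE

Orientations are given as [roll, pitch, yaw] about the fixed x, y, z axes, in that order (R = Rz(yaw) Ry(pitch) Rx(roll)).
In Python, from bench import robot gives the robot as it stands.
- The arm moves only by the tool carry_out, never from a script. Its argument "series" is a list of rows, each a list of 7 numbers: the shift along the world's x, y, z each as a share of 0.75 m, from -1 to 1, then the turn, a rotation vector about the world's x, y, z each as a share of pi/2 rad, from -1 to 1, then the opening, from 0 (shut) to 1 (fully open). A call has 1 to 20 rows; each row is the pose to reach, as a shift and turn from the pose commanded when the call began; what a row does not reach only later rows make up. A row lasts 1/8 s, in which the tool goes at most 62.5 mm and 10.7 degrees, less where a joint would pass 70% of its speed; a pose out of reach is approached as far as the arm can. A call with a number of a shift or a turn outside -1 to 1 is refused whole. A call with a gripper value outside its range is refused whole. The fingers move at their own pace and stop on an object; "newtons" is the grip in N (left out, the last holds). Time passes only in rows, so rows that repeat a pose let the fingers close. It gives the time, the measured TCP pose, the force, the opening and the grip force at its end, in the units of the state.
- robot.get_obs(): the state, without advancing time (a new reading comes with each control period).
- robot.read_camera(name): name is "scene" or "top" or "wrist"; returns a dict with "image" (480x640x3 uint8, red, green, blue), "fx", "fy", "cx", "cy" (pixels), "R" (3x3) and "t" (3): a world point X has camera coordinates R X + t. Camera axes: x right, y down, z forward; pixel columns grow to the right and rows downward; lengths in m; the calibration is good to about 2 mm. A picture is of the moment at which its call begins. There is no depth.
- robot.hand_in(): hands the job in; it is judged then, once.
The state is a dict: "t": time; "joint_pos": joint angles; "qvel": joint speeds; "joint_torque": joint torques, N m; "tcp_pos": TCP position; "tcp_rot": TCP orientation; "contact_force": force on the tool from outside, world axes, zero at the start; "torque": the same for the moment, N m; "grip_width": finger opening in m; "grasp_force": force on a finger pad.
Only numpy, scipy, OpenCV 4.12 (cv2) and the standard library are available. Lean on these libraries where they do the work, as an engineer would, in place of code of your own. Each camera call takes 0.05 s, during which the arm holds its last target. There are 200 camera calls.

## Working session

There is one attempt and no reset: what is moved stays moved. The work goes in short steps, Python scripts to look and compute and a tool call to move; the robot and the scene stay as the last step left them, time stands still between calls to the robot, and variables do not carry over. Pictures are saved under pics/ and viewed, at most 10 in all, crops included, and the job is handed in when it is done.

Besides the shell and the picture viewer there is one more tool, called after "Emit:" by a JSON object that holds its "api" and its "payload". carry_out: Moves the arm, as the interface text tells. Shift numbers are shares of 0.75 m and turn numbers shares of pi/2 rad, none past 1 either way. Its arguments: {"type":"object","properties":{"series":{"type":"array","items":{"type":"array","items":{"type":"number","minimum":-1,"maximum":1}}},"newtons":{"type":"number"}},"required":["series"]}

```bash
mkdir -p pics; ls; cat > h.py <<'E'
import numpy as np,cv2
from bench import robot
def cam(n,f=None):
    c=robot.read_camera(n)
    c['P']=np.array([[c['fx'],0,c['cx']],[0,c['fy'],c['cy']],[0,0,1]])@np.c_[c['R'],c['t']]
    if f: cv2.imwrite('pics/'+f+'.png',c['image'][:,:,::-1])
    return c
def ray(c,u,v):
    R=np.array(c['R']);o=-R.T@np.array(c['t']);d=R.T@np.array([(u-c['cx'])/c['fx'],(v-c['cy'])/c['fy'],1]);return o,d
def onz(c,u,v,z):
    o,d=ray(c,u,v);return o+d*(z-o[2])/d[2]
def two(c1,p1,c2,p2):
    o1,d1=ray(c1,*p1);o2,d2=ray(c2,*p2)
    s=np.linalg.lstsq(np.c_[d1,-d2],o2-o1,rcond=None)[0]
    a,b=o1+s[0]*d1,o2+s[1]*d2;return (a+b)/2,np.linalg.norm(a-b)
def proj(c,X):
    q=c['P']@np.r_[X,1];return q[:2]/q[2]
E
python3 - <<'E'
from h import *
a=cam('scene','s0');b=cam('top','t0')
np.savez('v0',s=a['image'],t=b['image'])
for c in(a,b):print(ray(c,320,240), c['fx'])
print(robot.get_obs())
E
```

```text
pics
(array([-0.02857728, -0.57712967,  1.315309  ]), array([ 0.38103698,  0.54469373, -0.7471093 ])) 623.017792617252
(array([0.46955738, 0.23896773, 1.31723928]), array([ 0.07562751,  0.01151605, -0.9971178 ])) 486.12647568583054
{'t': 0.1, 'joint_pos': array([-8.21864286e+01,  1.79563649e+01,  8.58480810e+01, -5.05557461e-04,
        7.62614749e+01, -1.28005813e+01]), 'qvel': array([ 0.05050935, -0.15385889, -0.14255869, -0.03930416, -0.07593908,
       -0.00254189]), 'joint_torque': array([ 2.97032755e-03, -4.02812076e+01, -2.52646852e+01,  6.95546041e-02,
        3.42271244e-02, -6.19244133e-05]), 'tcp_pos': array([ 0.1848163 , -0.49136437,  0.40422741]), 'tcp_rot': array([-1.79935609e+02, -1.41265384e-02,  2.06142650e+01]), 'contact_force': array([0.04883452, 0.20959911, 0.45365249]), 'torque': array([-0.03375074, -0.00173414, -0.00199538]), 'grasp_force': 0.0, 'grip_width': 0.08787552727842841}
```

View pics/s0.png

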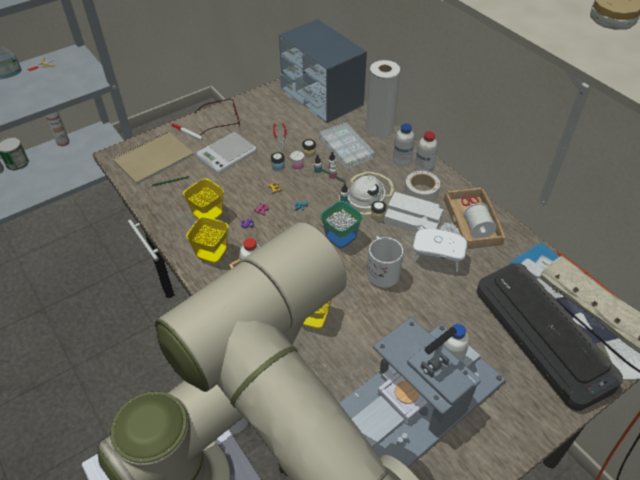

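View pics/t0.png

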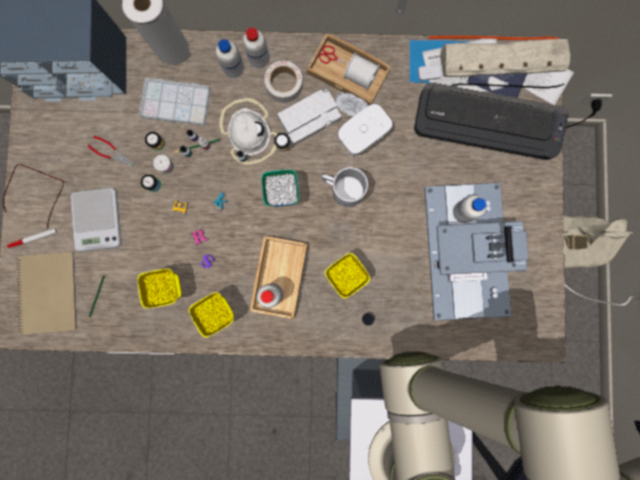

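The targets:
- **resin_bottle:** the blue-capped bottle at top (474,207) stands on the slide. The blue cap at (226,52) is a loose look-alike.
- **wood_tray:** the one at top (280,277) has a red-capped bottle in it. The tray at (348,68) holds scissors and tape.
- **bead_pot:** the green pot at (281,187). The yellow ones are look-alikes.
- **mug:** at (349,185).

I'll confirm these in one enlarged crop.

```bash
python3 - <<'E'
from h import *
d=np.load('v0.npz')
t=d['t'][:,:,::-1];s=d['s'][:,:,::-1]
A=cv2.resize(t[175:325,415:530],None,fx=3.5,fy=3.5,interpolation=cv2.INTER_CUBIC)
B=cv2.resize(s[300:460,335:515],None,fx=2.1,fy=2.1,interpolation=cv2.INTER_CUBIC)
C=cv2.resize(t[225:330,240:390],None,fx=1.8,fy=1.8,interpolation=cv2.INTER_CUBIC)
o=np.zeros((540,790,3),np.uint8)
for im,x,y in((A,0,0),(B,405,0),(C,405,340)):
    o[y:y+im.shape[0],x:x+im.shape[1]]=im[:540-y]
cv2.imwrite('pics/c1.png',o)
E
```

```text
(no output)
```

View pics/c1.png

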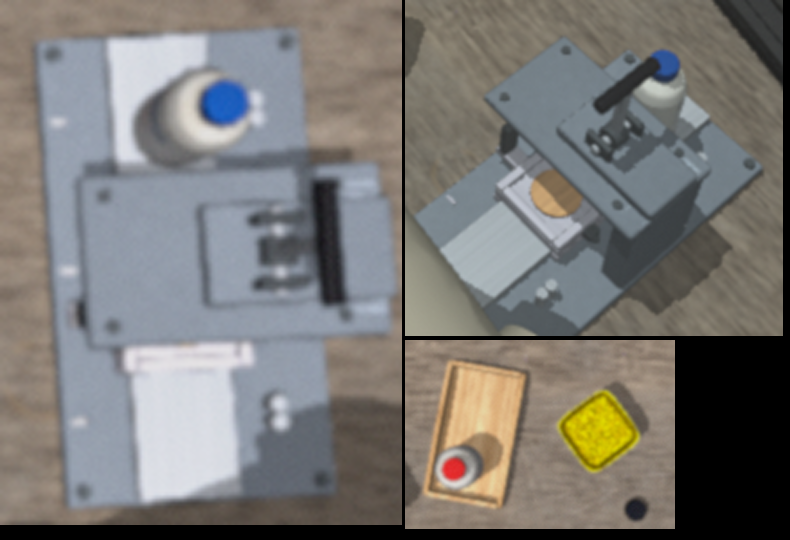

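The crop shows the press with the blue-capped bottle on the slide way at its far end and the bar at crop (330,240). The dark tab peeks out at crop (80,310). The tray's near half holds the red-capped bottle and its far half is free, so all three are confirmed.

```bash
cat >> h.py <<'E'
def blob(im,lo,hi,box,k=0):
    h=cv2.cvtColor(im,cv2.COLOR_RGB2HSV);m=cv2.inRange(h,np.array(lo),np.array(hi))
    x0,y0,x1,y1=box;z=np.zeros_like(m);z[y0:y1,x0:x1]=m[y0:y1,x0:x1]
    cs=cv2.findContours(z,cv2.RETR_EXTERNAL,cv2.CHAIN_APPROX_NONE)[0]
    c=max(cs,key=cv2.contourArea);M=cv2.moments(c)
    return np.array([M['m10']/M['m00'],M['m01']/M['m00']]),c
E
python3 - <<'E'
from h import *
np.set_printoptions(precision=4,suppress=True)
a=cam('scene');b=cam('top')
pt,c=blob(b['image'],(105,120,60),(125,255,255),(455,185,500,225));ps,c2=blob(a['image'],(105,120,60),(125,255,255),(440,310,480,350))
print('bluecap',pt,cv2.contourArea(c),ps,cv2.contourArea(c2),two(b,pt,a,ps),onz(b,*pt,.167))
pr,c=blob(b['image'],(170,120,60),(180,255,255),(250,275,290,310))
prs,c2=blob(a['image'],(170,120,60),(180,255,255),(235,230,265,260));print('redcap',pr,prs,two(b,pr,a,prs),onz(b,*pr,.145))
f=lambda u,v:(415+(u+.5)/3.5-.5,175+(v+.5)/3.5-.5)
for n,u,v in(('FL',38,42),('FR',298,30),('NL',68,508),('NR',335,492),('sFL',52,52),('sFR',285,42),('sNL',83,490),('sNR',322,480)):
    print(n,onz(b,*f(u,v),.014))
for n,u,v in(('hFL',80,180),('hNL',90,347)): print(n,onz(b,*f(u,v),.147))
for n,u,v in(('barF',327,180),('barN',334,303)): print(n,onz(b,*f(u,v),.266))
print('tab?',onz(b,*f(80,312),.088))
print('way',[onz(b,*f(u,v),.026) for u,v in((107,37),(207,35),(138,502),(240,490))])
# tray
h=cv2.cvtColor(b['image'],cv2.COLOR_RGB2HSV);print(h[262,285],h[262,320],h[240,285])
# mug/pots
g,c=blob(b['image'],(60,80,20),(90,255,255),(255,160,310,215));print('green',g,onz(b,*g,.09))
print('mug',onz(b,351,187,.11),[onz(b,u,v,.11) for u,v in((368,187),(333,187),(351,204),(351,170),(323,181))])
y,c=blob(b['image'],(24,150,60),(34,255,255),(320,245,380,305));print('yel',onz(b,*y,.09))
print('ob',onz(b,368,319,0.0))
C=f
g=lambda u,v:(240+(u-405+.5)/1.8-.5,225+(v-340+.5)/1.8-.5)
for u,v in((449,360),(527,373),(501,508),(426,494)): print('tray',g(u,v),onz(b,*g(u,v),.038))
E
```

```text
bluecap [478.357  203.7662] 105.5 [459.1967 330.6358] 102.5 (array([ 0.6558, -0.128 ,  0.1562]), np.float64(0.003828020116843606)) [ 0.6525 -0.1234  0.167 ]Traceback (most recent call last):
  File "<stdin>", line 7, in <module>
  File "h.py", line 22, in blob
    c=max(cs,key=cv2.contourArea);M=cv2.moments(c)
ValueError: max() iterable argument is empty
```

```bash
python3 - <<'E'
from h import *
np.set_printoptions(precision=4,suppress=True)
a=cam('scene');b=cam('top')
R=lambda c,bx:blob(c['image'],(0,150,60),(6,255,255),bx)[0]
pr=R(b,(255,285,282,310));prs=R(a,(235,230,265,260));print('redcap',pr,prs,two(b,pr,a,prs),onz(b,*pr,.145))
f=lambda u,v:(415+(u+.5)/3.5-.5,175+(v+.5)/3.5-.5)
for n,u,v in(('FL',38,42),('FR',298,30),('NL',68,508),('NR',335,492),('sFL',52,52),('sFR',285,42),('sNL',83,490),('sNR',322,480)):
    print(n,onz(b,*f(u,v),.014))
for n,u,v in(('hFL',80,180),('hNL',90,347)): print(n,onz(b,*f(u,v),.147))
for n,u,v in(('barF',327,180),('barN',334,303)): print(n,onz(b,*f(u,v),.266))
print('tab?',onz(b,*f(80,312),.088))
print('way',[onz(b,*f(u,v),.026) for u,v in((107,37),(207,35),(138,502),(240,490))])
g,c=blob(b['image'],(60,80,20),(90,255,255),(255,160,310,215));print('green',g,onz(b,*g,.09))
print('mug',onz(b,351,187,.11),[onz(b,u,v,.11) for u,v in((368,187),(333,187),(351,204),(351,170),(323,181))])
y,c=blob(b['image'],(24,150,60),(34,255,255),(320,245,380,305));print('yel',onz(b,*y,.09))
print('ob',onz(b,368,319,0.0))
g=lambda u,v:(240+(u-405+.5)/1.8-.5,225+(v-340+.5)/1.8-.5)
for u,v in((449,360),(527,373),(501,508),(426,494)): print('tray',g(u,v),onz(b,*g(u,v),.038))
E
```

```text
redcap [266.7977 296.1734] [249.2683 243.0955] (array([0.4206, 0.3773, 0.1373]), np.float64(0.0011253260524507849)) [0.4205 0.3766 0.145 ]
FL [ 0.7203 -0.0285  0.014 ]
FR [ 0.7345 -0.2298  0.014 ]
NL [ 0.3634 -0.0537  0.014 ]
NR [ 0.3802 -0.256   0.014 ]
sFL [ 0.7127 -0.0394  0.014 ]
sFR [ 0.7248 -0.2197  0.014 ]
sNL [ 0.3772 -0.065   0.014 ]
sNR [ 0.389  -0.2462  0.014 ]
hFL [ 0.5988 -0.0309  0.147 ]
hNL [ 0.4839 -0.0383  0.147 ]
barF [ 0.5893 -0.1567  0.266 ]
barN [ 0.5131 -0.1605  0.266 ]
tab? [ 0.5096 -0.045   0.088 ]
way [array([ 0.7231, -0.0789,  0.026 ]), array([ 0.7265, -0.1557,  0.026 ]), array([ 0.3701, -0.1035,  0.026 ]), array([ 0.3808, -0.1801,  0.026 ])]
green [276.857  179.9002] [0.7141 0.3672 0.09  ]
mug [0.6965 0.1783 0.11  ] [array([0.6975, 0.1356, 0.11  ]), array([0.6954, 0.2235, 0.11  ]), array([0.6534, 0.1775, 0.11  ]), array([0.7398, 0.1792, 0.11  ]), array([0.7101, 0.249 , 0.11  ])]
yel [0.4755 0.1825 0.09  ]
ob [0.3601 0.1203 0.    ]
tray (264.22222222222223, 235.88888888888889) [0.574  0.4013 0.038 ]
tray (307.55555555555554, 243.11111111111111) [0.5576 0.2864 0.038 ]
tray (293.1111111111111, 318.1111111111111) [0.3609 0.3188 0.038 ]
tray (251.44444444444446, 310.3333333333333) [0.3784 0.428  0.038 ]
```

Emit:
{"api": "carry_out", "payload": {"series": [[0.527, 0.481, 0.1, 0, 0, -0.183, 1], [0.527, 0.481, 0.1, 0, 0, -0.183, 1], [0.527, 0.481, 0.1, 0, 0, -0.183, 1], [0.527, 0.481, 0.1, 0, 0, -0.183, 1], [0.527, 0.481, 0.1, 0, 0, -0.183, 1], [0.527, 0.481, 0.1, 0, 0, -0.183, 1], [0.527, 0.481, 0.1, 0, 0, -0.183, 1], [0.527, 0.481, 0.1, 0, 0, -0.183, 1], [0.527, 0.481, 0.1, 0, 0, -0.183, 1], [0.527, 0.481, 0.1, 0, 0, -0.183, 1], [0.527, 0.481, 0.1, 0, 0, -0.183, 1]]}}

```text
t: 1.68
tcp_pos: [0.5798, -0.1311, 0.4794]
tcp_rot: [-180.0, 0.0, 4.1]
contact_force: [-0.4, 0.1, 0.6]
grip_width: 0.0881
grasp_force: 0.0
```

```bash
python3 - <<'E'
from h import *
np.set_printoptions(precision=4,suppress=True)
a=cam('wrist','w1');s=cam('scene')
B=cv2.resize(s['image'][290:460,325:515,::-1],None,fx=2.1,fy=2.1,interpolation=cv2.INTER_CUBIC)
W=cv2.resize(a['image'][:,:,::-1],(400,300));o=np.zeros((357,800,3),np.uint8);o[:300,:400]=W;o[:357,400:799]=B;cv2.imwrite('pics/c2.png',o)
print(ray(a,320,240),a['fx']);o=robot.get_obs();print(o['t'],o['tcp_pos'],o['tcp_rot'],o['joint_pos'])
E
```

```text
(array([ 0.6573, -0.125 ,  0.4597]), array([-0.3142, -0.0324, -0.949 ])) 346.2985469941774
1.775 [ 0.5795 -0.1316  0.4797] [179.9992   0.0173   4.0581] [-24.08    24.9471  64.8593  -0.0089  90.2085  61.8619]
```

View pics/c2.png

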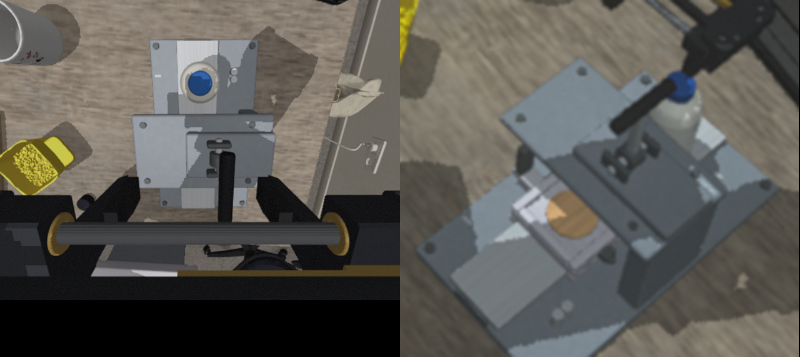

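Wrist view: the blue cap is at about full-frame (320,134), on the slide behind the head plate. The lever bar is at about (365,255–350).

```bash
python3 - <<'E'
from h import *
np.set_printoptions(precision=4,suppress=True)
a=cam('wrist');b=cam('top')
L=((100,120,40),(125,255,255))
pw,c=blob(a['image'],*L,(280,100,360,170));pt,_=blob(b['image'],*L,(455,185,500,225))
print(pw,cv2.boundingRect(c),pt,two(a,pw,b,pt),onz(a,*pw,.167),onz(b,*pt,.167))
k=1.6
for n,u,v in(('sFL',156,46),('sFR',249,46)):print(n,onz(a,u*k,v*k,.014))
for n,u,v in(('hFL',134,116),('hFR',273,113),('hNL',134,186)):print(n,onz(a,u*k,v*k,.147))
print('bar',onz(a,227*k,153*k,.266))
np.save('w1',a['image'])
E
```

```text
[318.7479 132.35  ] (300, 113, 38, 40) [478.6737 202.4242] (array([ 0.654 , -0.1265,  0.1639]), np.float64(0.005189299788227762)) [ 0.6518 -0.1278  0.167 ] [ 0.6557 -0.1242  0.167 ]
sFL [ 0.7095 -0.0429  0.014 ]
sFR [ 0.7218 -0.2176  0.014 ]
hFL [ 0.5986 -0.0369  0.147 ]
hFR [ 0.6171 -0.2373  0.147 ]
hNL [ 0.4851 -0.0348  0.147 ]
bar [ 0.5916 -0.158   0.266 ]
```

Emit:
{"api": "carry_out", "payload": {"series": [[0.099, 0.005, 0, 0, 0, 0, 1], [0.099, 0.005, 0, 0, 0, 0, 1], [0.099, 0.005, -0.08, 0, 0, 0, 1], [0.099, 0.005, -0.16, 0, 0, 0, 1], [0.099, 0.005, -0.22, 0, 0, 0, 1], [0.099, 0.005, -0.25, 0, 0, 0, 1], [0.099, 0.005, -0.27, 0, 0, 0, 1], [0.099, 0.005, -0.27, 0, 0, 0, 1], [0.099, 0.005, -0.27, 0, 0, 0, 0], [0.099, 0.005, -0.27, 0, 0, 0, 0], [0.099, 0.005, -0.27, 0, 0, 0, 0], [0.099, 0.005, -0.27, 0, 0, 0, 0], [0.099, 0.005, -0.27, 0, 0, 0, 0], [0.099, 0.005, -0.27, 0, 0, 0, 0]], "newtons": 25}}

```text
t: 3.62
tcp_pos: [0.6544, -0.127, 0.2778]
tcp_rot: [180.0, -0.1, 4.1]
contact_force: [0.5, -2.2, 4.8]
grip_width: 0.0589
grasp_force: 25.0
```

Emit:
{"api": "carry_out", "payload": {"series": [[0, 0, 0.03, 0, 0, 0, 0], [0, 0, 0.1, 0, 0, 0, 0], [0, 0, 0.18, 0, 0, 0, 0], [0, 0, 0.25, 0, 0, 0, 0], [0, 0, 0.267, 0, 0, 0, 0], [-0.02, 0.07, 0.267, 0, 0, -0.02, 0], [-0.04, 0.14, 0.267, 0, 0, -0.04, 0], [-0.06, 0.21, 0.267, 0, 0, -0.06, 0], [-0.085, 0.29, 0.267, 0, 0, -0.08, 0], [-0.11, 0.37, 0.267, 0, 0, -0.1, 0], [-0.135, 0.45, 0.267, 0, 0, -0.12, 0], [-0.155, 0.53, 0.267, 0, 0, -0.141, 0], [-0.172, 0.59, 0.267, 0, 0, -0.141, 0], [-0.187, 0.637, 0.267, 0, 0, -0.141, 0], [-0.187, 0.637, 0.267, 0, 0, -0.141, 0], [-0.187, 0.637, 0.2, 0, 0, -0.141, 0], [-0.187, 0.637, 0.15, 0, 0, -0.141, 0], [-0.187, 0.637, 0.12, 0, 0, -0.141, 0], [-0.187, 0.637, 0.12, 0, 0, -0.141, 0]]}}

```text
t: 6.0
tcp_pos: [0.5142, 0.35, 0.3639]
tcp_rot: [179.8, 0.3, -8.6]
contact_force: [0.4, 0.1, -3.0]
grip_width: 0.0586
grasp_force: 25.0
```

```bash
python3 - <<'E'
from h import *
a=cam('wrist');s=cam('scene')
B=cv2.resize(s['image'][180:330,190:390,::-1],None,fx=2,fy=2,interpolation=cv2.INTER_CUBIC)
W=cv2.resize(a['image'][:,:,::-1],(400,300));o=np.zeros((300,800,3),np.uint8);o[:,:400]=W;o[:,400:]=B;cv2.imwrite('pics/c3.png',o)
o=robot.get_obs();print(o['t'],o['tcp_pos'],o['tcp_rot'],o['joint_pos'],o['contact_force'])
E
```

```text
6.1 [0.51438935 0.35039182 0.36722684] [ 1.79984702e+02  1.41661093e-02 -8.57880063e+00] [ 2.34930514e+01  3.19154829e+01  7.06811140e+01 -5.57487058e-03
  7.74235302e+01  1.22073065e+02] [-0.9506766   0.32309847 -3.48549029]
```

View pics/c3.png

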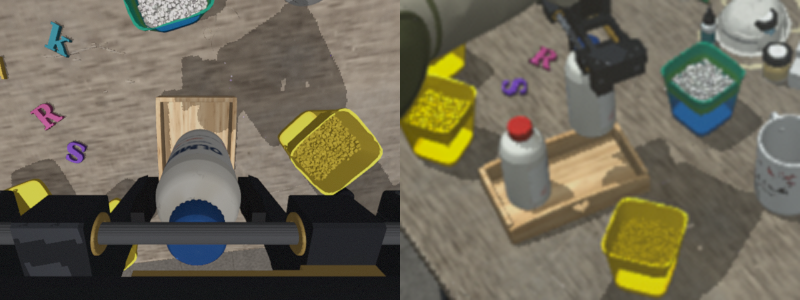

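The held bottle is upright over the free half of the tray. The tray's far corners are at about full-frame (251,155) and (379,155), so I'll check the lateral and far-edge margins.

```bash
python3 - <<'E'
from h import *
a=cam('wrist')
for u,v in((157,97),(237,97)):print(onz(a,u*1.6,v*1.6,.038))
E
```

```text
[0.57531809 0.39920839 0.038     ]
[0.55858525 0.2886068  0.038     ]
```

Emit:
{"api": "carry_out", "payload": {"series": [[0, 0.002, -0.06, 0, 0, 0, 0], [0, 0.002, -0.11, 0, 0, 0, 0], [0, 0.002, -0.135, 0, 0, 0, 0], [0, 0.002, -0.144, 0, 0, 0, 0], [0, 0.002, -0.149, 0, 0, 0, 0], [0, 0.002, -0.149, 0, 0, 0, 0]]}}

```text
t: 6.9
tcp_pos: [0.5143, 0.3524, 0.2563]
tcp_rot: [-180.0, -0.1, -8.5]
contact_force: [-0.3, -0.6, -3.8]
grip_width: 0.0585
grasp_force: 25.0
```

Emit:
{"api": "carry_out", "payload": {"series": [[0, 0, -0.0015, 0, 0, 0, 0], [0, 0, -0.0025, 0, 0, 0, 0], [0, 0, -0.0025, 0, 0, 0, 0]]}}

```text
t: 7.28
tcp_pos: [0.5145, 0.3524, 0.2557]
tcp_rot: [-179.9, -0.2, -8.5]
contact_force: [-1.8, -2.1, 6.9]
grip_width: 0.0586
grasp_force: 25.0
```

Emit:
{"api": "carry_out", "payload": {"series": [[0, 0, 0, 0, 0, 0, 1], [0, 0, 0, 0, 0, 0, 1], [0, 0, 0, 0, 0, 0, 1], [0, 0, 0, 0, 0, 0, 1], [0, 0, 0.04, 0, 0, 0, 1], [0, 0, 0.1, 0, 0, 0, 1], [0, 0, 0.17, 0, 0, 0, 1], [0, 0, 0.22, 0, 0, 0, 1], [0, -0.05, 0.22, 0, 0, 0.1, 1], [0, -0.1, 0.22, 0, 0, 0.2, 1], [0, -0.15, 0.22, 0, 0, 0.3, 1], [-0.01, -0.2, 0.22, 0, 0, 0.4, 1], [-0.02, -0.25, 0.22, 0, 0, 0.5, 1], [-0.02, -0.3, 0.22, 0, 0, 0.6, 1], [-0.02, -0.316, 0.22, 0, 0, 0.7, 1], [-0.02, -0.316, 0.22, 0, 0, 0.8, 1], [-0.02, -0.316, 0.22, 0, 0, 0.9, 1], [-0.02, -0.316, 0.22, 0, 0, 0.95, 1], [-0.02, -0.316, 0.22, 0, 0, 0.95, 1]]}}

```text
t: 9.65
tcp_pos: [0.4991, 0.1154, 0.4186]
tcp_rot: [180.0, 0.0, 76.9]
contact_force: [-0.8, -0.3, -0.9]
grip_width: 0.0882
grasp_force: 0.0
```

```bash
cat >> h.py <<'E'
from scipy.spatial.transform import Rotation as Ro
O=np.array([.550,-.130]);A=np.radians(4.1)
XP=np.array([np.sin(A),-np.cos(A),0]);YP=np.array([np.cos(A),np.sin(A),0])
def P(x,y,z): return np.r_[O,0]+x*XP+y*YP+np.array([0,0,z])   # press -> world
def iP(X): d=np.array(X)-np.r_[O,0];return np.array([d@XP,d@YP,d[2]])
def tgt(th): return Ro.from_rotvec(-np.radians(th)*YP)*Ro.from_euler('z',94.1,degrees=True)*Ro.from_euler('x',180,degrees=True)
def delta(p,R,o=None):
    o=o or robot.get_obs()
    rc=Ro.from_euler('xyz',o['tcp_rot'],degrees=True)
    return np.round((p-o['tcp_pos'])/.75,4),np.round((R*rc.inv()).as_rotvec()/(np.pi/2),4)
def grip(x,y,z,th):  # TCP for grasp point at press x,y,z
    R=tgt(th);return P(x,y,z)-.147*R.as_matrix()[:,2],R
E
python3 - <<'E'
from h import *
o=robot.get_obs();print(o['t'],o['tcp_pos'],o['tcp_rot'],o['joint_pos'])
R=tgt(42);p=grip(-.083,-.034,.050,42)[0]-.10*R.as_matrix()[:,2];print(p,R.as_matrix().round(3),delta(p,R))
E
```

```text
9.65 [0.49905176 0.11536537 0.41860707] [1.79998493e+02 1.00701133e-05 7.69113463e+01] [-1.07270624e-01  1.57223921e+01  8.66550404e+01 -3.56718059e-04
  7.76211009e+01  1.29814596e+01]
[0.49833597 0.11520896 0.23355677] [[-0.053  0.997  0.048]
 [ 0.741  0.071 -0.667]
 [-0.669  0.    -0.743]] (array([-1.000e-03, -2.000e-04, -2.467e-01]), array([-0.4669,  0.0367,  0.1823]))
```

Emit:
{"api": "carry_out", "payload": {"series": [[0, 0, 0, -0.0934, 0.0073, 0.0365, 1], [0, 0, 0, -0.1868, 0.0147, 0.0729, 1], [0, 0, 0, -0.2801, 0.022, 0.1094, 1], [0, 0, 0, -0.3735, 0.0294, 0.1458, 1], [0, 0, -0.06, -0.4669, 0.0367, 0.1823, 1], [-0.001, 0, -0.12, -0.4669, 0.0367, 0.1823, 1], [-0.001, 0, -0.18, -0.4669, 0.0367, 0.1823, 1], [-0.001, 0, -0.23, -0.4669, 0.0367, 0.1823, 1], [-0.001, 0, -0.2467, -0.4669, 0.0367, 0.1823, 1], [-0.001, 0, -0.2467, -0.4669, 0.0367, 0.1823, 1], [-0.001, 0, -0.2467, -0.4669, 0.0367, 0.1823, 1]]}}

```text
t: 11.02
tcp_pos: [0.4987, 0.1154, 0.235]
tcp_rot: [179.8, 42.0, 94.0]
contact_force: [0.2, 0.1, -0.2]
grip_width: 0.0878
grasp_force: 0.0
```

```bash
python3 - <<'E'
from h import *
a=cam('wrist','w4');o=robot.get_obs();print(o['t'],o['tcp_pos'],o['tcp_rot'],o['joint_pos']);print(ray(a,320,240))
for y in(-.05,-.034,-.02,0):
  print(y,[proj(a,P(x,yy,z)).round() for x,yy,z in((-.081,y-.01,.088),(-.081,y+.01,.088),(-.081,y-.01,.040))])
print(proj(a,P(-.097,-.06,.135)),proj(a,P(-.097,.06,.135)))
E
```

```text
11.075 [0.49867514 0.11541272 0.23498412] [179.82196442  42.00137508  94.00075621] [  6.12541073  31.06737417  98.1252319  -48.59860344  63.07765067
  29.88108205]
(array([0.49522121, 0.16039463, 0.16822808]), array([ 0.07267751, -0.86643962, -0.49425751]))
-0.05 [array([276., 295.]), array([307., 295.]), array([280., 231.])]
-0.034 [array([301., 295.]), array([332., 295.]), array([302., 231.])]
-0.02 [array([322., 295.]), array([353., 295.]), array([322., 231.])]
0 [array([353., 295.]), array([384., 294.]), array([350., 231.])]
[268.03065643 367.00274725] [490.97593769 366.48147428]
```

View pics/w4.png

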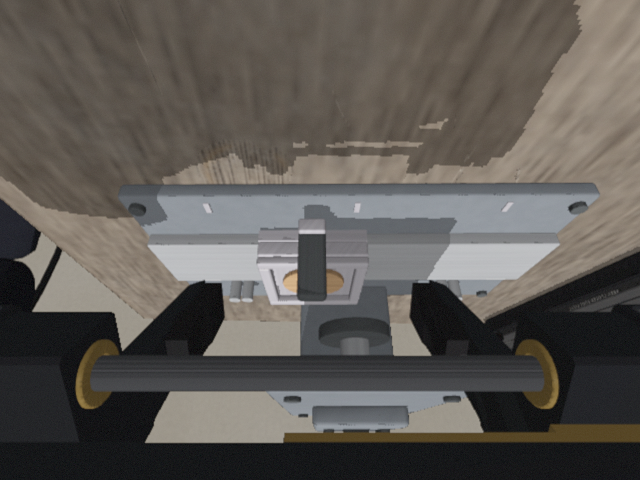

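The view is upside down. The dark tab is at u 298–327, v 232–299, and the white station ticks are at (208,208), (357,208) and (507,208). The gripper axis is about 4 px off the tab. I'll check the frame against the ticks and base corners, then step closer for a second view.

```bash
cat >> h.py <<'E'
def tab(c,box):
    h=cv2.cvtColor(c['image'],cv2.COLOR_RGB2GRAY);x0,y0,x1,y1=box
    m=np.zeros_like(h);m[y0:y1,x0:x1]=(h[y0:y1,x0:x1]<75)*255
    cs=cv2.findContours(m,cv2.RETR_EXTERNAL,cv2.CHAIN_APPROX_NONE)[0];return cv2.boundingRect(max(cs,key=cv2.contourArea))
E
python3 - <<'E'
from h import *
a=cam('wrist');np.savez('wa',**{k:a[k] for k in a})
print('ticks',[iP(onz(a,u,208,.014)).round(4) for u in(208,357,507)])
print('corners',[iP(onz(a,u,187,.014)).round(4) for u in(120,598)])
print(tab(a,(285,225,340,310)))
R=tgt(42);p=grip(-.083,-.037,.050,42)[0]-.055*R.as_matrix()[:,2];print(delta(p,R))
E
```

```text
ticks [array([-0.0729, -0.1178,  0.014 ]), array([-0.0725, -0.0023,  0.014 ]), array([-0.0722,  0.1143,  0.014 ])]
corners [array([-0.099 , -0.1732,  0.014 ]), array([-0.0981,  0.1669,  0.014 ])]
(297, 234, 30, 67)
(array([-0.0015, -0.0406, -0.0463]), array([-0.0001,  0.0012, -0.0003]))
```

Emit:
{"api": "carry_out", "payload": {"series": [[-0.001, -0.02, -0.023, 0, 0, 0, 1], [-0.0015, -0.0406, -0.0463, 0, 0.001, 0, 1], [-0.0015, -0.0406, -0.0463, 0, 0.001, 0, 1], [-0.0015, -0.0406, -0.0463, 0, 0.001, 0, 1]]}}

```text
t: 11.62
tcp_pos: [0.4975, 0.0853, 0.1998]
tcp_rot: [-180.0, 42.0, 94.2]
contact_force: [-0.3, 1.5, 1.6]
grip_width: 0.0883
grasp_force: 0.0
```

```bash
python3 - <<'E'
from h import *
a=dict(np.load('wa.npz'));b=cam('wrist','w5')
print(robot.get_obs()['tcp_pos'],[proj(b,P(-.081,-.037+d,z)).round() for d,z in((-.01,.088),(.01,.088),(-.01,.04))])
q=tab(b,(270,215,360,345));r=tab(a,(285,225,340,310));print(r,q)
for k in(0,1):
  X,g=two(a,(r[0]+k*r[2],r[1]+r[3]),b,(q[0]+k*q[2],q[1]+q[3]));print(iP(X).round(4),g)
E
```

```text
[0.49748769 0.08538722 0.19984471] [array([298., 338.]), array([337., 338.]), array([301., 256.])]
(297, 234, 30, 67) (299, 260, 37, 85)
[-0.0752 -0.0468  0.0901] 9.913691752741969e-05
[-0.0746 -0.0271  0.09  ] 0.00014327266202584105
```

```bash
python3 - <<'E'
from h import *
p,R=grip(-.083,-.037,.050,42);print(p,delta(p,R))
for y in(0,.115): print(delta(P(0,y,0),R)[0]-delta(P(0,-.037,0),R)[0])
E
```

```text
[0.50012776 0.04825265 0.15924229] (array([ 0.0035, -0.0495, -0.0541]), array([-0.    , -0.0002, -0.0006]))
[0.0492 0.0035 0.    ]
[0.2022 0.0145 0.    ]
```

Emit:
{"api": "carry_out", "payload": {"series": [[0.0015, -0.0165, -0.018, 0, 0, 0, 1], [0.003, -0.033, -0.036, 0, 0, 0, 1], [0.0035, -0.043, -0.047, 0, 0, 0, 1], [0.0035, -0.0495, -0.0541, 0, 0, 0, 1], [0.0035, -0.0495, -0.0541, 0, 0, 0, 1]]}}

```text
t: 12.3
tcp_pos: [0.4998, 0.0474, 0.1579]
tcp_rot: [-179.8, 42.0, 94.2]
contact_force: [-0.0, 0.4, -0.1]
grip_width: 0.0879
grasp_force: 0.0
```

Emit:
{"api": "carry_out", "payload": {"series": [[0, 0, 0, 0, 0, 0, 0], [0, 0, 0, 0, 0, 0, 0], [0, 0, 0, 0, 0, 0, 0], [0, 0, 0, 0, 0, 0, 0], [0, 0, 0, 0, 0, 0, 0], [0, 0, 0, 0, 0, 0, 0], [0, 0, 0, 0, 0, 0, 0]], "newtons": 20}}

```text
t: 13.18
tcp_pos: [0.4999, 0.0478, 0.1583]
tcp_rot: [-179.8, 42.0, 94.2]
contact_force: [0.7, 0.6, -0.5]
grip_width: 0.0204
grasp_force: 0.0
```

Emit:
{"api": "carry_out", "payload": {"series": [[0, 0, 0, 0, 0, 0, 0], [0, 0, 0, 0, 0, 0, 0], [0.007, 0.0005, 0, 0, 0, 0, 0], [0.014, 0.001, 0, 0, 0, 0, 0], [0.021, 0.0015, 0, 0, 0, 0, 0], [0.027, 0.002, 0, 0, 0, 0, 0], [0.033, 0.0023, 0, 0, 0, 0, 0], [0.037, 0.0026, 0, 0, 0, 0, 0], [0.037, 0.0026, 0, 0, 0, 0, 0]]}}

```text
t: 14.3
tcp_pos: [0.5279, 0.0499, 0.1583]
tcp_rot: [-179.9, 42.0, 94.2]
contact_force: [0.8, 3.6, 0.3]
grip_width: 0.02
grasp_force: 20.0
```

Emit:
{"api": "carry_out", "payload": {"series": [[0.003, 0.0002, 0, 0, 0, 0, 0], [0.005, 0.0004, 0, 0, 0, 0, 0], [0.005, 0.0004, 0, 0, 0, 0, 0]]}}

```text
t: 14.68
tcp_pos: [0.5317, 0.0501, 0.1583]
tcp_rot: [-179.9, 42.0, 94.2]
contact_force: [3.4, 3.2, -0.7]
grip_width: 0.0199
grasp_force: 20.0
```

Emit:
{"api": "carry_out", "payload": {"series": [[0.0025, 0.0002, 0, 0, 0, 0, 0], [0.004, 0.0003, 0, 0, 0, 0, 0], [0.004, 0.0003, 0, 0, 0, 0, 0]]}}

```text
t: 15.05
tcp_pos: [0.5345, 0.0503, 0.1583]
tcp_rot: [-179.9, 42.0, 94.2]
contact_force: [2.5, 5.1, 0.2]
grip_width: 0.02
grasp_force: 20.0
```

Emit:
{"api": "carry_out", "payload": {"series": [[0.0025, 0.0002, 0, 0, 0, 0, 0], [0.0025, 0.0002, 0, 0, 0, 0, 0]]}}

```text
t: 15.3
tcp_pos: [0.5359, 0.0505, 0.1582]
tcp_rot: [-179.8, 42.0, 94.2]
contact_force: [-1.9, 5.7, 3.6]
grip_width: 0.0198
grasp_force: 20.0
```

Emit:
{"api": "carry_out", "payload": {"series": [[0, 0, 0, 0, 0, 0, 1], [0, 0, 0, 0, 0, 0, 1], [0, 0, 0, 0, 0, 0, 1], [0, 0, 0, 0, 0, 0, 1], [0, 0, 0, 0, 0, 0, 1], [-0.001, 0.0135, 0.015, 0, 0, 0, 1], [-0.002, 0.035, 0.039, 0, 0, 0, 1], [-0.004, 0.062, 0.069, 0, 0, 0, 1], [-0.0064, 0.0889, 0.0991, 0, 0, 0, 1], [-0.0064, 0.0889, 0.0991, 0, 0, 0, 1], [-0.0064, 0.0889, 0.0991, 0, 0, 0, 1]]}}

```text
t: 16.68
tcp_pos: [0.5312, 0.1168, 0.232]
tcp_rot: [-179.8, 42.0, 94.3]
contact_force: [0.1, -1.0, 0.4]
grip_width: 0.0881
grasp_force: 0.0
```

```bash
python3 - <<'E'
from h import *
b=cam('wrist','w6');o=robot.get_obs();print(o['t'],o['tcp_pos'],o['tcp_rot'])
q=tab(b,(270,200,370,330));print(q)
print([proj(b,P(-.069,y,.088)).round(1) for y in(-.012,.008)],[proj(b,P(-.073,y,.014)).round(1) for y in (-.1178,-.0023,.1143)])
h=cv2.cvtColor(b['image'],cv2.COLOR_RGB2HSV);m=((h[:,:,2]>200)&(h[:,:,1]<40)).astype(np.uint8);m[:180]=0;m[232:]=0
n,_,st,ce=cv2.connectedComponentsWithStats(m);print([(s.tolist(),c.round(1)) for s,c in zip(st[1:],ce[1:]) if 10<s[4]<200])
for u in (q[0]+q[2]/2,): print(iP(onz(b,u,q[1]+q[3],.088)))
# delta for next pose: lever: fingers down at press (60,0), tips z .212
R=tgt(0);print('lev',delta(P(.060,0,.378),R))
E
```

```text
16.725 [0.53122414 0.11657163 0.23176182] [-179.72300609   41.99301042   94.28396014]
(301, 237, 30, 67)
[array([301.7, 304.8]), array([331.6, 304.9])] [array([166.3, 209.8]), array([316.5, 210.2]), array([468.4, 210.6])]
[([163, 207, 6, 7, 16], array([165.6, 210.2])), ([465, 207, 6, 7, 16], array([467.4, 210.1]))]
[-0.0706684  -0.00242145  0.088     ]
lev (array([ 0.0308, -0.4086,  0.195 ]), array([ 0.4656,  0.0312, -0.0008]))
```

View pics/w6.png

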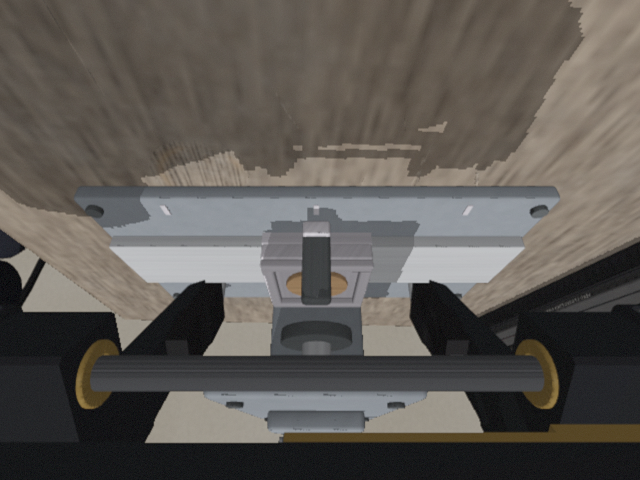

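The tab is centred on the ram tick at (316,210), so the carrier is home under the ram. Next is the lever: straighten the tool, cross over above the bar, go down on its +x side and straddle the stem.

Emit:
{"api": "carry_out", "payload": {"series": [[0, 0, 0.06, 0.09, 0.006, 0, 0.6], [0, 0, 0.12, 0.19, 0.012, 0, 0.6], [0, 0, 0.18, 0.28, 0.018, 0, 0.45], [0, 0, 0.24, 0.37, 0.025, 0, 0.45], [0, 0, 0.305, 0.4656, 0.0312, -0.0008, 0.45], [0.0283, -0.06, 0.305, 0.4656, 0.0312, -0.0008, 0.45], [0.0283, -0.13, 0.305, 0.4656, 0.0312, -0.0008, 0.45], [0.0283, -0.2, 0.305, 0.4656, 0.0312, -0.0008, 0.45], [0.0283, -0.27, 0.305, 0.4656, 0.0312, -0.0008, 0.45], [0.0283, -0.34, 0.305, 0.4656, 0.0312, -0.0008, 0.45], [0.0283, -0.4, 0.305, 0.4656, 0.0312, -0.0008, 0.45], [0.0283, -0.4114, 0.305, 0.4656, 0.0312, -0.0008, 0.45], [0.0283, -0.4114, 0.305, 0.4656, 0.0312, -0.0008, 0.45]]}}

```text
t: 18.35
tcp_pos: [0.5526, -0.1918, 0.4606]
tcp_rot: [180.0, -0.1, 94.0]
contact_force: [0.4, -0.0, 0.5]
grip_width: 0.0394
grasp_force: 0.0
```

```bash
python3 - <<'E'
from h import *
w=cam('wrist');b=cam('scene')
o=robot.get_obs();print(o['t'],o['tcp_pos'],iP(o['tcp_pos']),o['tcp_rot'],o['joint_pos'],o['grip_width'])
print([proj(w,P(.03,y,.258)).round() for y in(-.042,.038)])
W=cv2.resize(w['image'][:,:,::-1],(400,300));B=cv2.resize(b['image'][280:430,330:530,::-1],(400,300));cv2.imwrite('pics/c7.png',np.hstack([W,B]))
print(delta(P(.062,-.002,.378),tgt(0),o))
E
```

```text
18.45 [ 0.55271905 -0.19059594  0.46118875] [ 0.06063527 -0.00162036  0.46118875] [ 1.79931726e+02 -2.72886173e-02  9.41083637e+01] [-3.05084409e+01  2.39174418e+01  6.90389104e+01  6.13272609e-02
  8.70029639e+01 -3.46199730e+01] 0.039717284797763514
[array([244., 216.]), array([390., 216.])]
(array([-0.0004, -0.0019, -0.1109]), array([-0.0004,  0.0007, -0.0001]))
```

View pics/c7.png

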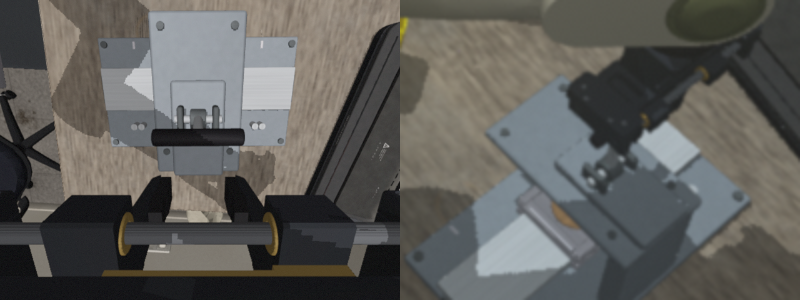

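In the wrist view the bar spans (243–392, 219), matching the prediction, and the fingers are behind it. Going down.

Emit:
{"api": "carry_out", "payload": {"series": [[0, -0.002, -0.04, 0, 0, 0, 0.45], [0, -0.002, -0.08, 0, 0, 0, 0.45], [0, -0.002, -0.105, 0, 0, 0, 0.45], [0, -0.002, -0.111, 0, 0, 0, 0.45], [0, -0.002, -0.111, 0, 0, 0, 0.45]]}}

```text
t: 19.08
tcp_pos: [0.5528, -0.1924, 0.3787]
tcp_rot: [179.9, 0.0, 94.1]
contact_force: [0.1, -0.1, 0.7]
grip_width: 0.0392
grasp_force: 0.0
```

Emit:
{"api": "carry_out", "payload": {"series": [[-0.0007, 0.01, 0, 0, 0, 0, 0.45], [-0.0014, 0.02, 0, 0, 0, 0, 0.45], [-0.0021, 0.03, 0, 0, 0, 0, 0.45], [-0.0029, 0.04, 0, 0, 0, 0, 0.45], [-0.0036, 0.05, 0, 0, 0, 0, 0.45], [-0.0043, 0.06, 0, 0, 0, 0, 0.45], [-0.005, 0.07, 0, 0, 0, 0, 0.45], [-0.0057, 0.08, 0, 0, 0, 0, 0.45], [-0.0064, 0.09, 0, 0, 0, 0, 0.45], [-0.0064, 0.09, 0, 0, 0, 0, 0.45]]}}

```text
t: 20.32
tcp_pos: [0.5477, -0.1259, 0.3769]
tcp_rot: [-180.0, 0.1, 94.1]
contact_force: [-0.0, -10.9, -6.1]
grip_width: 0.0396
grasp_force: 5.4
```

Emit:
{"api": "carry_out", "payload": {"series": [[-0.0003, 0.004, 0, 0, 0, 0, 0.45], [-0.0006, 0.008, 0, 0, 0, 0, 0.45], [-0.0009, 0.012, 0, 0, 0, 0, 0.45], [-0.0009, 0.012, 0, 0, 0, 0, 0.45]]}}

```text
t: 20.82
tcp_pos: [0.547, -0.1183, 0.3759]
tcp_rot: [-179.9, 0.3, 94.0]
contact_force: [2.2, -21.4, -15.1]
grip_width: 0.0396
grasp_force: 10.4
```

Emit:
{"api": "carry_out", "payload": {"series": [[-0.0002, 0.003, 0, 0, 0, 0, 0.45], [-0.0002, 0.003, 0, 0, 0, 0, 0.45]]}}

```text
t: 21.08
tcp_pos: [0.5468, -0.1165, 0.3755]
tcp_rot: [-179.9, 0.3, 94.0]
contact_force: [2.9, -24.5, -18.7]
grip_width: 0.0393
grasp_force: 12.0
```

```bash
python3 - <<'E'
from h import *
w=cam('wrist');b=cam('scene');o=robot.get_obs();print(o['contact_force'],iP(o['tcp_pos']))
print([proj(w,P(30e-3-.09*np.sin(t),0,.168+.09*np.cos(t))).round() for t in(.7,.75,.8)])
W=cv2.resize(w['image'][:,:,::-1],(400,300));B=cv2.resize(b['image'][280:430,330:530,::-1],(400,300));cv2.imwrite('pics/c8.png',np.hstack([W,B]))
g=cv2.cvtColor(w['image'],cv2.COLOR_RGB2GRAY);print(g[150:330:4,290],g[150:330:4,350])
E
```

```text
[  2.65122573 -24.18263345 -18.29184506] [-0.0136158  -0.00217453  0.37563431]
[array([324., 299.]), array([324., 288.]), array([324., 277.])]
[158 158 158 157 156 155 157 156 155 154 158 160 160 159 160 158 158 151
 109 106 106 108 109 107 107 107  65  85 105 112  16  10  16  24  23  24
  28  25  23  22 103 103  96  86  90] [158 158 156 155 156 158 158 159 159 157 158 159 158 156 157 158 156 155
 155 155 155 153 154 158 158 103  65  90 107 100  15  15  22  23  27  29
  32  24  26  22  35  40  39  49  55]
```

View pics/c8.png

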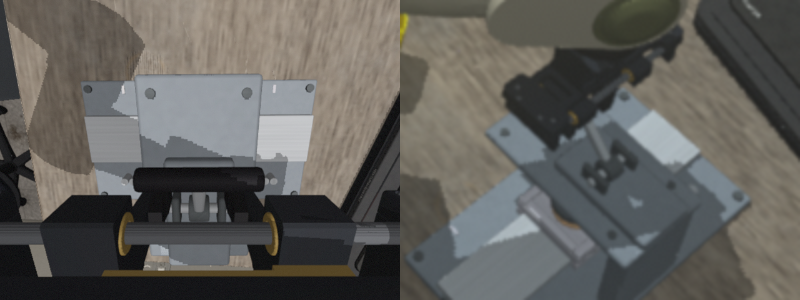

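The bar centre is at v≈289, about 0.75–0.78 rad, so not yet at the stop. Friction against the descending bar is holding it back, so I'll follow the arc down.

Emit:
{"api": "carry_out", "payload": {"series": [[0, 0, -0.004, 0, 0, 0, 0.45], [0, 0, -0.008, 0, 0, 0, 0.45], [0, 0.002, -0.011, 0, 0, 0, 0.45], [0, 0.002, -0.011, 0, 0, 0, 0.45]]}}

```text
t: 21.68
tcp_pos: [0.5469, -0.1145, 0.3717]
tcp_rot: [179.8, 0.4, 94.0]
contact_force: [-2.8, -18.9, 9.0]
grip_width: 0.0399
grasp_force: 9.2
```

```bash
python3 - <<'E'
from h import *
w=cam('wrist');o=robot.get_obs();print(o['contact_force'],iP(o['tcp_pos']))
print([proj(w,P(30e-3-.09*np.sin(t),0,.168+.09*np.cos(t))).round() for t in(.7,.75,.8)])
g=cv2.cvtColor(w['image'],cv2.COLOR_RGB2GRAY);print(g[250:330:2,320],g[250:330:2,350])
E
```

```text
[ -1.75774769 -18.41791021   9.09397134] [-0.01563616 -0.00198869  0.37167482]
[array([322., 309.]), array([322., 297.]), array([322., 285.])]
[109 107 108  70  62  69  82  96 105  96  15  11  17  18  13  19  23  21
  26  25  29  30  31  22  24  30  28  24  21  24  98 122 119 119 118 121
 120 119 119 118] [109 109 110  68  62  70  82  97 106  94  16  20  15  15  22  13  22  23
  25  28  31  23  32  28  25  24  22  23  17  22  36  37  37  40  43  41
  39  47  57  61]
```

Emit:
{"api": "carry_out", "payload": {"series": [[-0.0002, 0.003, -0.002, 0, 0, 0, 0.45], [-0.0004, 0.005, -0.004, 0, 0, 0, 0.45], [-0.0004, 0.005, -0.004, 0, 0, 0, 0.45]]}}

```text
t: 22.1
tcp_pos: [0.5466, -0.1128, 0.371]
tcp_rot: [179.6, 0.8, 94.0]
contact_force: [-6.3, -33.1, 21.8]
grip_width: 0.0397
grasp_force: 16.5
```

The force rose to about 40 N along the arc for under 2 mm of travel, so the lever is at its stop. Letting it back up slowly.

Emit:
{"api": "carry_out", "payload": {"series": [[0.0004, -0.006, 0.002, 0, 0, 0, 0.45], [0.0011, -0.016, 0.006, 0, 0, 0, 0.45], [0.0018, -0.026, 0.01, 0, 0, 0, 0.45], [0.0025, -0.036, 0.013, 0, 0, 0, 0.45], [0.0032, -0.046, 0.015, 0, 0, 0, 0.45], [0.0039, -0.056, 0.015, 0, 0, 0, 0.45], [0.0046, -0.066, 0.015, 0, 0, 0, 0.45], [0.0053, -0.076, 0.015, 0, 0, 0, 0.45], [0.006, -0.086, 0.015, 0, 0, 0, 0.45], [0.0067, -0.095, 0.015, 0, 0, 0, 0.45], [0.0074, -0.104, 0.015, 0, 0, 0, 0.45], [0.008, -0.112, 0.015, 0, 0, 0, 0.45], [0.008, -0.114, 0.015, 0, 0, 0, 0.45], [0.008, -0.114, 0.015, 0, 0, 0, 0.45]]}}

```text
t: 23.85
tcp_pos: [0.5527, -0.1944, 0.3781]
tcp_rot: [179.9, -0.0, 94.1]
contact_force: [0.3, 0.5, 0.6]
grip_width: 0.0397
grasp_force: 0.0
```

Emit:
{"api": "carry_out", "payload": {"series": [[0, 0, 0.04, 0, 0, 0, 0.45], [0, 0, 0.08, 0, 0, 0, 0.45], [0, 0, 0.111, 0, 0, 0, 0.45], [0, 0, 0.111, 0, 0, 0, 0.45]]}}

```text
t: 24.35
tcp_pos: [0.5527, -0.1942, 0.4627]
tcp_rot: [179.8, 0.1, 94.1]
contact_force: [0.4, -0.6, -0.5]
grip_width: 0.0396
grasp_force: 0.0
```

```bash
python3 - <<'E'
from h import *
w=cam('wrist');o=robot.get_obs();print(o['t'],o['contact_force'],o['tcp_pos'],iP(o['tcp_pos']),o['tcp_rot'])
print([proj(w,P(30e-3-.09*np.sin(t),0,.168+.09*np.cos(t))).round() for t in(0,.1)])
g=cv2.cvtColor(w['image'],cv2.COLOR_RGB2GRAY);print(g[196:244:2,270],g[196:244:2,370])
b=cam('scene');cv2.imwrite('pics/s9.png',cv2.resize(b['image'][280:430,330:530,::-1],(600,450)))
p,R=grip(-.083,-.0024,.050,42);print(delta(p-.1*R.as_matrix()[:,2],R))
E
```

```text
24.4 [-0.39180048  0.10378697 -0.57115116] [ 0.55268398 -0.1942547   0.46112339] [ 0.06428216 -0.00191694  0.46112339] [1.79893917e+02 5.23460749e-03 9.40809896e+01]
[array([320., 210.]), array([320., 193.])]
[110 109  36  18  21  20  22  28  31  26  29  30  24  26  18  18  84 112
 112 108  74  66  82 109] [160 149  36  20  29  32  35  39  41  44  48  44  40  34  30  34 144 160
 160 107  93  71  78 105]
(array([-0.0305,  0.4157, -0.3023]), array([-4.66e-01, -3.31e-02,  1.00e-04]))
```

The lever is back upright, with the bar at v 213.5 and the same +3 px offset as before the pull. Back to the tab.

Emit:
{"api": "carry_out", "payload": {"series": [[-0.005, 0.07, 0, 0, 0, 0, 0.45], [-0.01, 0.14, 0, 0, 0, 0, 0.45], [-0.015, 0.21, 0, 0, 0, 0, 0.6], [-0.02, 0.28, 0, 0, 0, 0, 1], [-0.025, 0.35, 0, 0, 0, 0, 1], [-0.03, 0.4157, 0, -0.08, -0.006, 0, 1], [-0.0305, 0.4157, 0, -0.17, -0.012, 0, 1], [-0.0305, 0.4157, -0.03, -0.27, -0.019, 0, 1], [-0.0305, 0.4157, -0.09, -0.37, -0.026, 0, 1], [-0.0305, 0.4157, -0.16, -0.466, -0.0331, 0, 1], [-0.0305, 0.4157, -0.23, -0.466, -0.0331, 0, 1], [-0.0305, 0.4157, -0.28, -0.466, -0.0331, 0, 1], [-0.0305, 0.4157, -0.3023, -0.466, -0.0331, 0, 1], [-0.0305, 0.4157, -0.3023, -0.466, -0.0331, 0, 1], [-0.0305, 0.4157, -0.3023, -0.466, -0.0331, 0, 1]]}}

```text
t: 26.32
tcp_pos: [0.5302, 0.1173, 0.2359]
tcp_rot: [179.8, 42.0, 94.0]
contact_force: [1.1, 0.1, 0.5]
grip_width: 0.0881
grasp_force: 0.0
```

```bash
python3 - <<'E'
from h import *
b=cam('wrist');o=robot.get_obs();print(o['t'],o['tcp_pos'],o['tcp_rot'])
q=tab(b,(270,200,370,330));print(q,iP(onz(b,q[0]+q[2]/2,q[1]+q[3],.088)))
p,R=grip(-.083,-.0024,.050,42);print(delta(p,R,o))
E
```

```text
26.375 [0.53013212 0.11732429 0.23601385] [179.72911148  42.04108472  93.94525306]
(301, 233, 30, 66) [-0.06953777 -0.00252618  0.088     ]
(array([ 0.006 , -0.0888, -0.1024]), array([ 0.0003,  0.0023, -0.0003]))
```

Emit:
{"api": "carry_out", "payload": {"series": [[0.0015, -0.022, -0.0255, 0, 0, 0, 1], [0.003, -0.044, -0.051, 0, 0, 0, 1], [0.0045, -0.066, -0.076, 0, 0.001, 0, 1], [0.0055, -0.08, -0.092, 0, 0.002, 0, 1], [0.006, -0.0888, -0.1024, 0, 0.002, 0, 1], [0.006, -0.0888, -0.1024, 0, 0.002, 0, 1], [0.006, -0.0888, -0.1024, 0, 0.002, 0, 0], [0.006, -0.0888, -0.1024, 0, 0.002, 0, 0], [0.006, -0.0888, -0.1024, 0, 0.002, 0, 0], [0.006, -0.0888, -0.1024, 0, 0.002, 0, 0], [0.006, -0.0888, -0.1024, 0, 0.002, 0, 0], [0.006, -0.0888, -0.1024, 0, 0.002, 0, 0], [0.006, -0.0888, -0.1024, 0, 0.002, 0, 0], [0.006, -0.0888, -0.1024, 0, 0.002, 0, 0], [0.006, -0.0888, -0.1024, 0, 0.002, 0, 0]]}}

```text
t: 28.25
tcp_pos: [0.5345, 0.0507, 0.1579]
tcp_rot: [-179.9, 42.0, 94.2]
contact_force: [2.2, -1.0, -0.6]
grip_width: 0.0194
grasp_force: 20.0
```

Emit:
{"api": "carry_out", "payload": {"series": [[0.005, 0.0004, 0, 0, 0, 0, 0], [0.011, 0.0008, 0, 0, 0, 0, 0], [0.021, 0.0015, 0, 0, 0, 0, 0], [0.032, 0.0023, 0, 0, 0, 0, 0], [0.043, 0.0031, 0, 0, 0, 0, 0], [0.054, 0.0039, 0, 0, 0, 0, 0], [0.065, 0.0047, 0, 0, 0, 0, 0], [0.076, 0.0055, 0, 0, 0, 0, 0], [0.087, 0.0062, 0, 0, 0, 0, 0], [0.098, 0.007, 0, 0, 0, 0, 0], [0.109, 0.0078, 0, 0, 0, 0, 0], [0.12, 0.0086, 0, 0, 0, 0, 0], [0.13, 0.0093, 0, 0, 0, 0, 0], [0.136, 0.0097, 0, 0, 0, 0, 0], [0.14, 0.01, 0, 0, 0, 0, 0], [0.14, 0.01, 0, 0, 0, 0, 0]]}}

```text
t: 30.25
tcp_pos: [0.6397, 0.0586, 0.1579]
tcp_rot: [-179.9, 42.0, 94.2]
contact_force: [-0.3, 4.5, 2.3]
grip_width: 0.0198
grasp_force: 20.0
```

Moved 105 mm freely. Now easing into the last detent.

Emit:
{"api": "carry_out", "payload": {"series": [[0.003, 0.0002, 0, 0, 0, 0, 0], [0.006, 0.0004, 0, 0, 0, 0, 0], [0.009, 0.0006, 0, 0, 0, 0, 0], [0.009, 0.0006, 0, 0, 0, 0, 0]]}}

```text
t: 30.75
tcp_pos: [0.6467, 0.0591, 0.1579]
tcp_rot: [-180.0, 42.0, 94.2]
contact_force: [2.9, 5.0, 1.0]
grip_width: 0.02
grasp_force: 20.0
```

Emit:
{"api": "carry_out", "payload": {"series": [[0.002, 0.0001, 0, 0, 0, 0, 0], [0.004, 0.0003, 0, 0, 0, 0, 0], [0.004, 0.0003, 0, 0, 0, 0, 0]]}}

```text
t: 31.12
tcp_pos: [0.6495, 0.0593, 0.1579]
tcp_rot: [-179.9, 42.0, 94.2]
contact_force: [-0.1, 4.8, 1.4]
grip_width: 0.0196
grasp_force: 20.0
```

Emit:
{"api": "carry_out", "payload": {"series": [[0, 0, 0, 0, 0, 0, 1], [0, 0, 0, 0, 0, 0, 1], [0, 0, 0, 0, 0, 0, 1], [0, 0, 0, 0, 0, 0, 1], [0, 0, 0, 0, 0, 0, 1], [-0.001, 0.0135, 0.015, 0, 0, 0, 1], [-0.002, 0.035, 0.039, 0, 0, 0, 1], [-0.004, 0.062, 0.069, 0, 0, 0, 1], [-0.006, 0.08, 0.09, 0, 0, 0, 1], [-0.006, 0.08, 0.13, 0, 0, 0, 1], [-0.006, 0.08, 0.13, 0, 0, 0, 1]]}}

```text
t: 32.5
tcp_pos: [0.6448, 0.1194, 0.2578]
tcp_rot: [179.8, 42.0, 94.0]
contact_force: [0.4, -0.6, -0.2]
grip_width: 0.0887
grasp_force: 0.0
```

```bash
python3 - <<'E'
from h import *
b=cam('wrist');o=robot.get_obs();print(o['t'],o['tcp_pos'],o['contact_force'])
q=tab(b,(270,180,370,330));print(q,iP(onz(b,q[0]+q[2]/2,q[1]+q[3],.088)),[proj(b,P(-.069,.1127+d,.088)) for d in(-.01,.01)])
t=cam('top');W=cv2.resize(b['image'][:,:,::-1],(400,300));B=cv2.resize(t['image'][150:350,240:520,::-1],(400,286));z=np.zeros((300,800,3),np.uint8);z[:,:400]=W;z[:286,400:]=B;cv2.imwrite('pics/c10.png',z)
E
```

```text
32.55 [0.64452898 0.11911854 0.25597264] [-0.13376155  0.05481725 -0.097026  ]
(303, 203, 28, 56) [-0.07998191  0.11261115  0.088     ] [array([302.69010906, 266.09592995]), array([331.52447184, 266.04358225])]
```

View pics/c10.png

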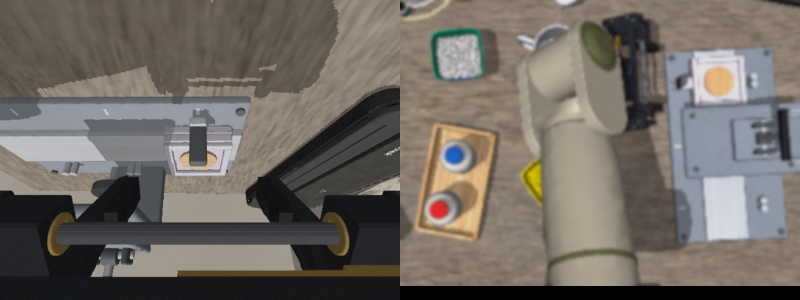

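The carrier sits at the unload station with its tab on the +115 tick (measured y=0.1126 m, and the tick is 0.1143 m). Both bottles stand in the tray, the lever is upright and the arm is clear. The job is done, so I'm handing in.

```bash
python3 -c "
from bench import robot
print(robot.hand_in())"
```

```text
the job is handed in; nothing more can be done
None
```

I handed the job in at about 32.6 s: the resin bottle stands upright in the tray's free half, the lever was pulled to its stop (judged by force) and came back upright, and the carrier is in the last station; the judge returned no verdict.

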